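# Draw the rolling mandrel out of its tilted sleeve

### The job

The tube in the blue sleeve is finished: take the orange-handled mandrel by its handle, draw it straight out of the tilted sleeve without dragging or tipping the stand, and lower it gently into the two notches of its wooden rest, letting go only once it lies there. The steel shaft goes in the steel notch and the far end of the orange handle in the orange notch, with the collar midway along the rest. Leave the other things on the bench where they are.

Things in the scene. Friction and masses are not known exactly. Their poses are not given: they have to be found in the camera images.
- mandrel: Loose mandrel, about 0.3 kg: round steel shaft 20 mm across, 95 mm long; steel collar 38 mm across, 6 mm thick; round orange handle 28 mm across, 90 mm long. Origin on its axis at the collar's inner face, which rests on the sleeve's mouth. x runs along it towards the handle: shaft -95 to 0 mm, collar 0 to 6, handle 6 to 96. Grip the handle at x = 42 mm. At the start it is fully in the sleeve.
- mandrel_tip (a point): Centre of the free end of the steel shaft, x = -95 mm of the mandrel.
- mandrel_end (a point): Centre of the free end of the orange handle, x = +96 mm of the mandrel. The fingers may lean anywhere in the upright plane of the handle; as the mandrel turns 42 degrees to lie level, the hand leans when taking it, when laying it, or both.
- stand: Dark steel rolling stand, 3 kg, standing loose on the bench: foot 160 x 110 x 18 mm, origin at the centre of its underside, x the way the sleeve leans (roughly away from the robot), z up. The sleeve is fixed on it.
- sleeve: Blue sleeve fixed on the stand, outside 36 mm across, bore 22.4 mm (about 1.2 mm play all round), 90 mm long, open at both ends. Origin at the centre of its mouth (upper end), 110 mm above the bench and 30 mm ahead of the stand's origin; its x axis points along the bore, out of the mouth, 42 degrees above level, its y axis is level. The shaft must be drawn 95 mm along x to come clear. Nothing but light friction holds it.
- rest: Mandrel rest fixed to the bench: dark wooden foot 200 x 80 x 12 mm, origin at the centre of its underside, z up, x along it towards the orange notch. Two V notches (90 degrees, 12 mm thick along x): a steel one at x = -75 mm for the shaft and an orange one at x = +84 mm for the handle; 35 and 41 mm wide at the mouth. A mandrel lying in both is level with its axis 65 mm above the bench; the notches reach about 70 mm above the bench.
- rest_seat (a point): Where the mandrel's origin (collar's inner face) belongs when it lies in the rest: x = 0, y = 0, 65 mm above the bench.
- tape_roll: Bystander, loose: brown parcel-tape roll lying flat, 90 mm across, 48 mm tall. Origin at the centre of its underside.
- mug: Bystander, loose: white mug, 72 mm across, 85 mm tall. Origin at the centre of its underside.
- brown_box: Bystander, loose: dark brown flat box, 130 x 200 x 45 mm. Origin at the centre of its underside.
- white_box: Bystander, loose: white flat carton, 110 x 170 x 40 mm. Origin at the centre of its underside.
- brush: Bystander, loose: hand brush lying down. Origin near the middle of its length, on its underside.
- glue_bottle: Bystander, loose: white bottle with a red cap, 60 mm across, 150 mm tall. Origin at the centre of its underside.
Things that resemble listed ones, but are neither listed nor needed, are in the scene too. Of the things shaped like the mandrel, the steel one is meant.

How it is judged:
On the way, in this order (a step that is already met when the one before it is completed fails the run):
1. the mandrel's tip is out of the sleeve's mouth, up to 80 mm beyond it, and the mandrel still in line with the bore (within 30 mm and 14 degrees) (x of mandrel_tip in the frame of sleeve between 0.002 and 0.08 m and y of mandrel_tip in the frame of sleeve between -0.03 and 0.03 m and z of mandrel_tip in the frame of sleeve between -0.03 and 0.03 m and angle between the x axis of mandrel and the x axis of sleeve, either way round below 0.25 rad), for 0.04 s.
2. the mandrel lies in the rest's notches while the fingers still hold it (x of mandrel in the frame of rest between -0.016 and 0.016 m and y of mandrel in the frame of rest between -0.008 and 0.008 m and z of mandrel in the frame of rest between 0.058 and 0.072 m and angle between the x axis of mandrel and the x axis of rest, either way round below 0.1 rad and x of mandrel_end in the frame of rest above 0.05 m and contact force between the fingers and mandrel above 0.5 N), for 0.04 s.
At the end, for the whole second after the job is handed in: The mandrel lies at rest and released in both notches, handle end towards the orange notch: its origin within 16 mm along and 8 mm across of the rest's seat, 58 to 72 mm above the bench, axis within 6 degrees of the rest's; the stand stands level within 25 mm of where it was (x of mandrel in the frame of rest between -0.016 and 0.016 m and y of mandrel in the frame of rest between -0.008 and 0.008 m and z of mandrel in the frame of rest between 0.058 and 0.072 m and angle between the x axis of mandrel and the x axis of rest, either way round below 0.1 rad and x of mandrel_end in the frame of rest above 0.05 m and linear speed of mandrel below 0.02 m/s and contact force between mandrel and rest above 0.5 N and distance of stand from where it was at the start of the episode below 0.025 m and angle between stand's own z axis and vertical below 0.06 rad); the robot touches nothing.
It fails at once if the stand is dragged more than 25 mm or tipped (distance of stand from where it was at the start of the episode above 0.025 m or angle between stand's own z axis and vertical above 0.17 rad).
It fails at once if the mandrel hits the rest hard (over 80 N) (contact force between mandrel and rest above 80 N).
It fails at once if a bystander is moved more than 30 mm (distance of any of tape_roll, mug, brown_box, white_box, brush, glue_bottle from where it was at the start of the episode above 0.03 m).
It also fails if it takes over 38 s, if anything falls off the work surface, if the arm or the gripper's body presses on something with over 40 N, if the wrist force passes 120 N, or if a joint passes its speed limit or range.

### The arm

A 7-joint arm with a two-finger parallel gripper is mounted at the origin on the work surface. World frame = base frame: x ahead of the robot, y to its left, z up, the work surface at z = 0. Lengths are in m, angles in rad, forces in N, time in s.
With the tool pointing down it reaches from about 0.4 to 0.85 m from the base axis. Payload 10.4 kg.
Tool frame: the origin (TCP) lies at the very end of the fingers, on their centre line; the grasp point (between the pads) lies 19 mm behind it; z points along the fingers, y is the line along which they close (so a half turn about z gives the same grasp; the last joint's range is limited). The gripper opens to 85 mm and grips with 20 to 120 N. Pads are 22 mm wide; open, the fingers measure 114 mm over their backs; the gripper's body (76 mm by 85 mm) begins 54 mm behind the grasp point. The pads swing forward as they close: fully open they stand 13 mm farther back than shut.
Start: joints at [-1.357, 0.332, -0.065, 1.46, 0.022, 1.35, -0.088], TCP at [0.147, 0.608, 0.202] pointing down, gripper open.
Joint ranges: [-2.6, 2.6], [-0.5, 2.12], [-1.47, 1.34], [0.16, 2.42], [-1.27, 4.41], [0.06, 2.06], [-2.6, 2.6]. Speed limits (rad/s): [2.22, 2.22, 2.79, 2.79, 3.14, 3.14, 3.14].

### API

Orientations are given as a unit quaternion [x, y, z, w].
In Python, from workcell import * gives the robot as it stands.
- The arm moves only by the tool step_arm, never from a script. Its argument "commands" is one flat list of numbers, 7 for each row, row after row: the finger opening in mm, from 0 to 85.4, then the shift along the world's x, y, z as a fraction of full scale, then the turn, a rotation vector about the world's x, y, z as a fraction of full scale. A call has exactly 10 rows; each row is the pose to reach, as a shift and turn from the pose commanded when the call began, turning the shorter way round; what a row does not reach only later rows make up. Full scale, the value 1, is 0.6 m for a shift and pi rad for a turn. A row lasts 1/8 s, in which the tool goes at most 62.5 mm and 10.7 degrees, less where a joint would pass 70% of its speed; a pose out of reach is approached as far as the arm can. A call with a number of a shift or a turn outside -1 to 1 is refused whole. A call with a gripper value outside its range is refused whole. The fingers move at their own pace and stop on an object; "squeeze" is the grip in N (left out, the last holds). Time passes only in rows, so rows that repeat a pose let the fingers close, or fill a call up. It gives the time, the measured TCP pose, the force, the opening and the grip force at its end, in the units of the state.
- get_obs(): the state, without advancing time (a new reading comes with each control period).
- camera(name): name is "scene" or "top"; returns the picture (420x560x3 uint8, red, green, blue); there is no depth.
- camera_params(name): a dict with "mtx" (3x3 intrinsics, pixels), "extrinsics" (4x4, takes a point from world to camera coordinates). Camera axes: x right, y down, z forward; pixel columns grow to the right and rows downward; lengths in m; the calibration is good to about 2 mm. A picture is of the moment at which its call begins. camera_params takes no time and is no camera call.
- hand_in(): hands the job in; it is judged then, once.
The state is a dict: "clock": time; "joint_pos": joint angles; "joint_velocities": joint speeds; "tau": joint torques, N m; "position": TCP position; "ee_rot": TCP orientation; "ft_force": force on the tool from outside, world axes, zero at the start; "torque": the same for the moment, N m; "grip_width": opening from 0.0 (shut) to 1.0 (fully open); "grasp_force": force on a finger pad.
Only numpy, scipy, OpenCV 4.12 (cv2) and the standard library are available. Lean on these libraries where they do the work, as an engineer would, in place of code of your own. Each camera call takes 0.05 s, during which the arm holds its last target. There are 200 camera calls.

## Working session

There is one attempt and no reset: what is moved stays moved. The work goes in short steps, Python scripts to look and compute and a tool call to move; the robot and the scene stay as the last step left them, time stands still between calls to the robot, and variables do not carry over. Pictures are saved under pics/ and viewed, at most 13 in all, crops included, and the job is handed in when it is done.

Besides the shell and the picture viewer there is one more tool, called after "Emit:" by a JSON object that holds its "op" and its "data". step_arm: Moves the arm, as the interface text tells. Its arguments: {"type":"object","properties":{"commands":{"type":"array","items":{"type":"number"}},"squeeze":{"type":"number"}},"required":["commands"]}

```bash
ls; mkdir -p pics
python3 - <<'E'
from workcell import *
import cv2, numpy as np
for n in ("scene","top"):
    im=camera(n); cv2.imwrite(f"pics/{n}0.png",cv2.cvtColor(im,cv2.COLOR_RGB2BGR))
    p=camera_params(n); print(n,np.round(p["mtx"],2).tolist(),np.round(p["extrinsics"],4).tolist())
print(get_obs())
E
```

```text
pics
scene [[424.37, 0.0, 283.05], [0.0, 424.37, 211.84], [0.0, 0.0, 1.0]] [[-0.3002, 0.9539, -0.001, 0.1427], [0.7421, 0.2329, -0.6286, -0.2837], [-0.5994, -0.1894, -0.7777, 1.8218], [0.0, 0.0, 0.0, 1.0]]
top [[449.27, 0.0, 289.79], [0.0, 449.27, 212.95], [0.0, 0.0, 1.0]] [[0.0122, -0.9997, 0.0192, -0.0137], [-0.9929, -0.0144, -0.1183, 0.5108], [0.1185, -0.0177, -0.9928, 1.4599], [0.0, 0.0, 0.0, 1.0]]
{'clock': 0.1, 'joint_pos': array([-1.35658684,  0.33283229, -0.06468304,  1.46087474,  0.02162186,
        1.34990627, -0.08848759]), 'joint_velocities': array([ 0.00093417, -0.00223537,  0.00070113, -0.00206638, -0.00059919,
       -0.00179448,  0.00045967]), 'tau': array([ 1.01345384e-03, -6.26743555e+01,  4.86488803e-02, -3.92422485e+01,
        1.62451324e-02,  7.15335584e-03, -1.11927073e-05]), 'position': array([0.14655939, 0.60717777, 0.20147243]), 'ee_rot': array([ 1.18117936e-01,  9.92999353e-01, -6.61433320e-04, -3.48065233e-05]), 'ft_force': array([ 0.49422813, -0.12536028, -1.09517706]), 'torque': array([ 0.07776192, -0.02468942,  0.047617  ]), 'grasp_force': 0.0, 'grip_width': 0.9952043723149702}
```

View pics/scene0.png

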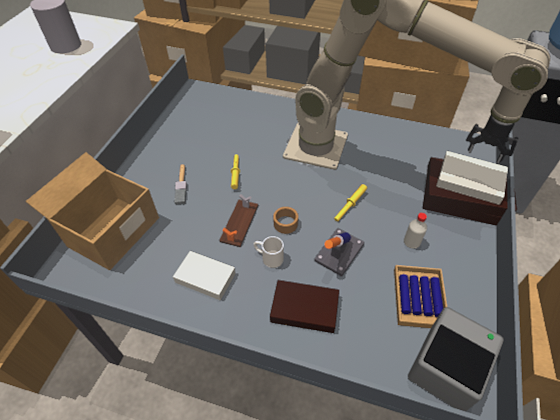

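View pics/top0.png

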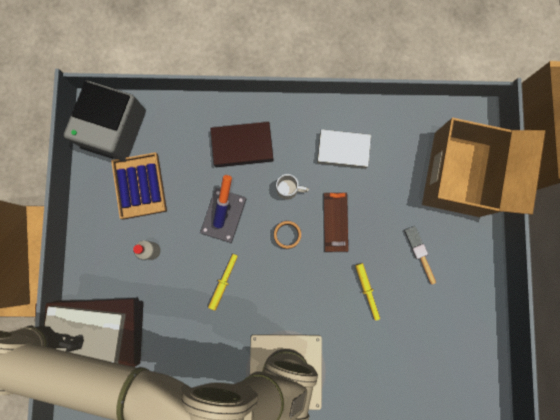

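The scene view shows the stand with the orange handle near (340,248) and the rest near (239,221), with its orange notch at the far end (230,235). In the top view the handle runs from (221,200) to (226,178), the stand foot is centred near (223,214), and the rest near (336,222) has its orange notch at the top and its steel notch at the bottom.

```bash
cat > h.py <<'E'
import cv2, numpy as np
from workcell import *
def ray(n,u,v):
    p=camera_params(n);K=np.array(p["mtx"]);E=np.array(p["extrinsics"]);R,t=E[:3,:3],E[:3,3]
    d=R.T@np.linalg.solve(K,[u,v,1.]);return -R.T@t,d/np.linalg.norm(d)
def plane(n,u,v,z):
    c,d=ray(n,u,v);return c+d*(z-c[2])/d[2]
def proj(n,P):
    p=camera_params(n);E=np.array(p["extrinsics"]);q=np.array(p["mtx"])@(E[:3,:3]@np.asarray(P,float)+E[:3,3]);return q[:2]/q[2]
def tri(u1,u2):
    c1,d1=ray("scene",*u1);c2,d2=ray("top",*u2)
    s=np.linalg.lstsq(np.c_[d1,-d2],c2-c1,rcond=None)[0]
    a,b=c1+d1*s[0],c2+d2*s[1];return (a+b)/2,np.linalg.norm(a-b)
E
python3 - <<'E'
import cv2,numpy as np
from h import *
t=cv2.imread("pics/top0.png");s=cv2.imread("pics/scene0.png")
a=cv2.resize(t[165:255,195:255],None,fx=6,fy=6,interpolation=cv2.INTER_CUBIC)
b=cv2.resize(t[180:260,310:360],None,fx=6.75,fy=6.75,interpolation=cv2.INTER_CUBIC)
cv2.imwrite("pics/topc.png",np.hstack([a,b[:540]]))
a=cv2.resize(s[220:280,305:370],None,fx=6,fy=6,interpolation=cv2.INTER_CUBIC)
b=cv2.resize(s[190:250,210:270],None,fx=6,fy=6,interpolation=cv2.INTER_CUBIC)
cv2.imwrite("pics/scenec.png",np.hstack([a,b]))
for n,im in (("top",t),("scene",s)):
    h=cv2.cvtColor(im,cv2.COLOR_BGR2HSV)
    for name,lo,hi in (("orange",(4,180,120),(14,255,255)),("blue",(112,120,30),(128,255,255))):
        m=cv2.inRange(h,lo,hi);k,l,st,ce=cv2.connectedComponentsWithStats(m)
        for i in range(1,k):
            if st[i,4]>15:
                r=cv2.minAreaRect(np.argwhere(l==i)[:,::-1].astype(np.float32))
                print(n,name,st[i].tolist(),np.round(ce[i],1),np.round(cv2.boxPoints(r),1).tolist())
E
```

```text
top orange [220, 176, 11, 27, 192] [224.8 188.5] [[218.60000610351562, 201.10000610351562], [223.8000030517578, 175.0], [230.89999389648438, 176.39999389648438], [225.6999969482422, 202.5]]
top orange [330, 194, 15, 4, 48] [336.9 195.2] [[330.0, 194.0], [344.0, 194.0], [344.0, 197.0], [330.0, 197.0]]
top blue [147, 164, 13, 38, 287] [153.  182.1] [[146.5, 164.39999389648438], [154.3000030517578, 163.1999969482422], [159.60000610351562, 200.1999969482422], [151.8000030517578, 201.3000030517578]]
top blue [138, 166, 12, 37, 287] [143.4 184.2] [[136.6999969482422, 166.39999389648438], [144.5, 165.1999969482422], [150.10000610351562, 201.8000030517578], [142.3000030517578, 203.0]]
top blue [117, 169, 13, 38, 309] [123.2 187.9] [[116.4000015258789, 169.8000030517578], [124.80000305175781, 168.60000610351562], [130.10000610351562, 205.6999969482422], [121.69999694824219, 206.89999389648438]]
top blue [127, 168, 13, 37, 285] [133.1 186.1] [[126.19999694824219, 168.39999389648438], [134.3000030517578, 167.1999969482422], [139.5, 203.8000030517578], [131.39999389648438, 204.89999389648438]]
t
[... 837 characters left out ...]
25, 274.29998779296875], [410.6000061035156, 312.70001220703125], [402.0, 313.6000061035156]]
scene blue [410, 276, 12, 39, 325] [415.  295.1] [[408.6000061035156, 276.1000061035156], [417.1000061035156, 275.20001220703125], [421.20001220703125, 313.79998779296875], [412.70001220703125, 314.70001220703125]]
scene blue [420, 277, 13, 39, 334] [425.9 296.1] [[419.5, 277.20001220703125], [428.3999938964844, 276.20001220703125], [432.6000061035156, 314.70001220703125], [423.70001220703125, 315.70001220703125]]
scene blue [431, 277, 12, 40, 321] [436.3 295.6] [[429.5, 277.5], [438.3999938964844, 276.29998779296875], [443.6000061035156, 315.1000061035156], [434.70001220703125, 316.29998779296875]]
```

View pics/topc.png

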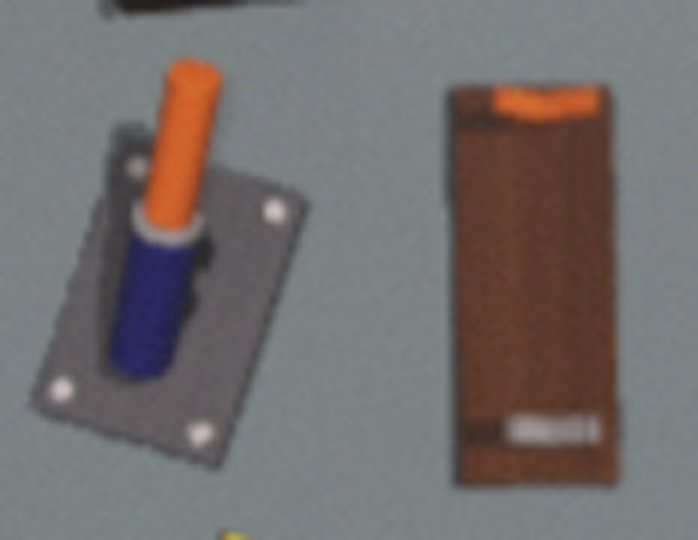

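View pics/scenec.png

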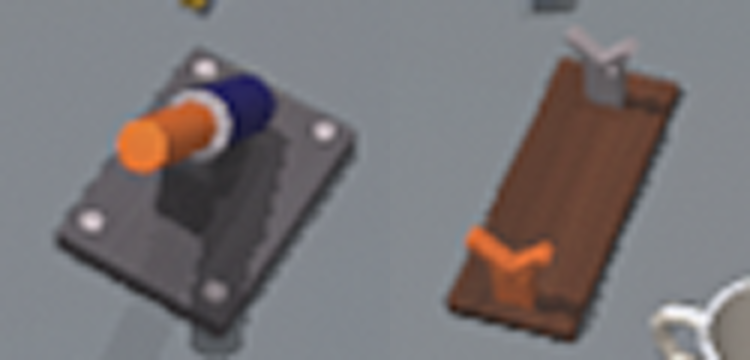

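Run:
```python
from h import *
np.set_printoptions(precision=4,suppress=True)
U=lambda x,y,f,ou,ov:((x+.5)/f-.5+ou,(y+.5)/f-.5+ov)
T=lambda x,y:U(x,y,6,195,165); TR=lambda x,y:U(x-360,y,6.75,310,180)
S=lambda x,y:U(x,y,6,305,220); SR=lambda x,y:U(x-390,y,6,210,190)
print("cams",ray("top",0,0)[0],ray("scene",0,0)[0])
tp=[(137,166),(274,210),(200,432),(62,389)]; sp=[(91,220),(215,292),(324,131),(205,68)]
A=[plane("top",*T(*q),.019) for q in tp]; print("screws top",np.array(A))
# scene: (91,220)=+x,+y? order unknown
B=[plane("scene",*S(*q),.019) for q in sp]; print("screws scene",np.array(B))
for P in (A,B):
    P=np.array(P)[:,:2]; r=cv2.minAreaRect(P.astype(np.float32)); print("stand c",P.mean(0),r)
print("end tri",tri(S(143,147),T(196,75)))
R=[plane("top",*TR(*q),.012) for q in [(450,90),(610,88),(618,485),(458,485)]]
RS=[plane("scene",*SR(*q),.012) for q in [(562,62),(682,92),(575,335),(450,305)]]
print("rest top",np.array(R),np.mean(R,0)); print("rest scene",np.array(RS),np.mean(RS,0))
print("orange mouth corners z70 scene",plane("scene",*SR(472,235),.07),plane("scene",*SR(548,250),.07))
print("steel corners z70 scene",plane("scene",*SR(572,33),.07),plane("scene",*SR(632,45),.07))
print("orange top corners",plane("top",*TR(496,95),.07),plane("top",*TR(598,93),.07))
print("steel top corners",plane("top",*TR(509,430),.07),plane("top",*TR(598,430),.07))
```

```text
cams [0.3343 0.0194 1.51  ] [1.3452 0.275  1.2387]
screws top [[0.5786 0.2363 0.019 ]
 [0.555  0.1593 0.019 ]
 [0.4305 0.1969 0.019 ]
 [0.4532 0.2737 0.019 ]]
screws scene [[0.5534 0.1556 0.019 ]
 [0.5788 0.2332 0.019 ]
 [0.453  0.2699 0.019 ]
 [0.4292 0.1937 0.019 ]]
stand c [0.5043 0.2165] ((0.5044217705726624, 0.21638724207878113), (0.08053465932607651, 0.13086920976638794), 73.38060760498047)
stand c [0.5036 0.2131] ((0.5040013194084167, 0.2134220153093338), (0.08160661906003952, 0.1314382702112198), 72.9713363647461)
end tri (array([0.6009, 0.1854, 0.1703]), np.float64(0.0013630102257421693))
rest top [[ 0.583  -0.1184  0.012 ]
 [ 0.5853 -0.1988  0.012 ]
 [ 0.3868 -0.2022  0.012 ]
 [ 0.3858 -0.123   0.012 ]] [ 0.4852 -0.1606  0.012 ]
rest scene [[ 0.3953 -0.2039  0.012 ]
 [ 0.3958 -0.123   0.012 ]
 [ 0.5883 -0.1206  0.012 ]
 [ 0.5904 -0.1984  0.012 ]] [ 0.4925 -0.1615  0.012 ]
orange mouth corners z70 scene [ 0.5772 -0.183   0.07  ] [ 0.5741 -0.1377  0.07  ]
steel corners z70 scene [ 0.4166 -0.1839  0.07  ] [ 0.4148 -0.1456  0.07  ]
orange top corners [ 0.5713 -0.1353  0.07  ] [ 0.573  -0.1845  0.07  ]
steel top corners [ 0.4102 -0.1417  0.07  ] [ 0.4107 -0.1841  0.07  ]
```

Emit:
{"op": "step_arm", "data": {"commands": [85,0,0,0.1,0,0,0,85,0.02,-0.02,0.2,0,0,0,85,0.08,-0.09,0.25,0,0,0,85,0.15,-0.17,0.25,0,0,-0.005,85,0.22,-0.25,0.25,0,0,-0.01,85,0.29,-0.33,0.25,0,0,-0.017,85,0.36,-0.41,0.25,0,0,-0.017,85,0.43,-0.49,0.25,0,0,-0.017,85,0.5,-0.57,0.25,0,0,-0.017,85,0.55,-0.62,0.25,0,0,-0.017], "squeeze": 40}}

```text
clock: 1.35
position: [0.4779, 0.2331, 0.3522]
ee_rot: [0.145, 0.989, -0.0, 0.0]
ft_force: [0.1, 1.0, 0.0]
grip_width: 0.998
grasp_force: 0.0
```

Run:
```python
from h import *
np.set_printoptions(precision=4,suppress=True)
o=get_obs();print(o["clock"],o["joint_pos"],o["position"],o["ee_rot"],o["ft_force"])
t=camera("top");s=camera("scene")
cv2.imwrite("pics/top1.png",t[:,:,::-1]);cv2.imwrite("pics/scene1.png",s[:,:,::-1])
```

```text
1.35 [-0.8345  0.0802  0.32    1.4569 -0.0252  1.6085  0.7625] [0.4779 0.2331 0.3522] [ 0.1454  0.9894 -0.      0.    ] [0.1159 1.0199 0.0054]
```

Emit:
{"op": "step_arm", "data": {"commands": [85,0,0,0,-0.011,-0.037,0,85,0,0,0,-0.022,-0.075,0,85,0,0,0,-0.034,-0.112,0,85,0,0,0,-0.045,-0.149,0,85,0,0,0,-0.056,-0.187,0,85,0.01,-0.01,-0.03,-0.067,-0.2235,0,85,0.015,-0.015,-0.06,-0.067,-0.2235,0,85,0.02,-0.02,-0.1,-0.067,-0.2235,0,85,0.025,-0.028,-0.13,-0.067,-0.2235,0,85,0.025,-0.028,-0.13,-0.067,-0.2235,0]}}

```text
clock: 2.7
position: [0.4918, 0.2175, 0.273]
ee_rot: [0.136, 0.924, -0.053, 0.353]
ft_force: [1.0, 0.3, 1.3]
grip_width: 0.995
grasp_force: 0.0
```

Run:
```python
from h import *
from scipy.spatial.transform import Rotation as R
np.set_printoptions(precision=4,suppress=True)
o=get_obs();print(o["clock"],o["joint_pos"],o["position"],R.from_quat(o["ee_rot"]).as_matrix(),o["ft_force"])
# finer rest + stand check on unobstructed pictures
for n in("scene","top"):
    im=cv2.imread(f"pics/{n}0.png");h=cv2.cvtColor(im,cv2.COLOR_BGR2HSV)
    x0,x1,y0,y1=(210,272,190,250) if n=="scene" else (315,358,185,258)
    sub=h[y0:y1,x0:x1];m=cv2.inRange(sub,(0,70,30),(20,255,255))
    k,l,st,_=cv2.connectedComponentsWithStats(m);i=1+np.argmax(st[1:,4])
    c=cv2.findContours((l==i).astype(np.uint8),0,2)[0][0].reshape(-1,2)+[x0,y0]
    W=np.array([plane(n,*q,.012)[:2] for q in c]);print(n,st[i],cv2.minAreaRect(W.astype(np.float32)))
```

```text
2.7 [-0.9789 -0.1894  0.0083  2.0688  0.7781  1.141   0.0146] [0.4918 0.2175 0.273 ] [[-0.7134  0.2883  0.6387]
 [ 0.2129  0.9575 -0.1944]
 [-0.6677 -0.0026 -0.7445]] [0.9724 0.2727 1.2917]
scene [ 10  10  38  47 915] ((0.4924919009208679, -0.16635315120220184), (0.20123670995235443, 0.08565101772546768), 1.383764624595642)
top [   9    7   24   60 1300] ((0.4872315526008606, -0.16115418076515198), (0.19972795248031616, 0.07747899740934372), 0.18291030824184418)
```

Emit:
{"op": "step_arm", "data": {"commands": [85,0.01,-0.003,-0.035,0,0,0,85,0.021,-0.006,-0.07,0,0,0,85,0.031,-0.009,-0.105,0,0,0,85,0.042,-0.0125,-0.1375,0,0,0,85,0.05,-0.015,-0.147,0,0,0,85,0.06,-0.018,-0.158,0,0,0,85,0.07,-0.021,-0.17,0,0,0,85,0.08,-0.024,-0.181,0,0,0,85,0.09,-0.027,-0.193,0,0,0,85,0.09,-0.027,-0.193,0,0,0]}}

```text
clock: 3.95
position: [0.5457, 0.202, 0.1578]
ee_rot: [0.135, 0.924, -0.053, 0.354]
ft_force: [-0.1, -0.0, -0.5]
grip_width: 0.996
grasp_force: 0.0
```

Run:
```python
from h import *
np.set_printoptions(precision=4,suppress=True)
o=get_obs();print(o["clock"],o["joint_pos"],o["position"],o["ee_rot"],o["ft_force"])
t=camera("top");s=camera("scene")
print(proj("top",[.5327,.2059,.11]),proj("scene",[.5327,.2059,.11]))
cv2.imwrite("pics/g1.png",np.hstack([cv2.resize(t[150:250,180:270,::-1],None,fx=4,fy=4),cv2.resize(s[190:290,295:385,::-1],None,fx=4,fy=4)]))
```

```text
3.95 [-0.916   0.0003  0.0776  2.1603  0.9213  0.8633 -0.1415] [0.5457 0.202  0.1578] [ 0.1351  0.9238 -0.0527  0.3542] [-0.1146 -0.0068 -0.4605]
[222.5766 202.0937] [338.2138 239.6989]
```

View pics/g1.png

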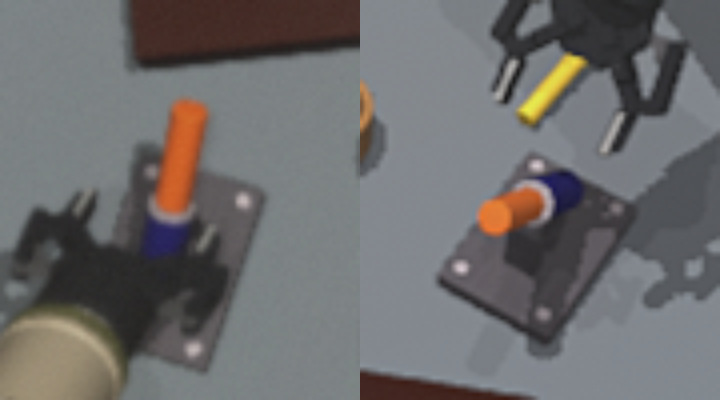

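The handle and sleeve are still in place, and the open fingers straddle the mandrel's plane: pads near (85,205) and (207,237) in the left crop. I'll check their midpoint against the projection before closing in.

Run:
```python
from h import *
from scipy.spatial.transform import Rotation as R
np.set_printoptions(precision=4,suppress=True)
o=get_obs();M=R.from_quat(o["ee_rot"]).as_matrix();p=o["position"]
for b in(-.013,-.03):
  for s in(.0427,-.0427,0): print(b,s,(proj("top",p+M[:,2]*b+M[:,1]*s)-[180,150])*4,(proj("scene",p+M[:,2]*b+M[:,1]*s)-[295,190])*4+[360,0])
u=np.array([.958*.7431,-.2874*.7431,.6691]);m=np.array([.5327,.2059,.11])
for x in(0,.006,.042,.096): print(x,(proj("top",m+u*x)-[180,150])*4,(proj("scene",m+u*x)-[295,190])*4+[360,0])
P=m+.042*u; print("grasp tcp",P+.019*M[:,2],"lateral err",M[:,1]@(P-p))
```

```text
-0.013 0.0427 [107.6275 174.5472] [586.2073 185.1442]
-0.013 -0.0427 [215.5688 208.2846] [490.8536 135.9576]
-0.013 0 [161.5678 191.4064] [537.9909 160.2726]
-0.03 0.0427 [ 99.9572 186.1876] [595.2778 165.6736]
-0.03 -0.0427 [209.0101 220.2883] [499.4421 116.7805]
-0.03 0 [154.4527 203.2283] [546.8161 140.9496]
0 [170.3063 208.3746] [532.8551 198.7957]
0.006 [171.4476 202.2671] [530.6271 199.6673]
0.042 [178.415 164.982] [516.8793 205.0454]
0.096 [189.266 106.914] [494.9541 213.6225]
grasp tcp [0.5748 0.1933 0.124 ] lateral err -0.0005539369874265953
```

Emit:
{"op": "step_arm", "data": {"commands": [85,0.013,-0.004,-0.015,0,0,0,85,0.026,-0.008,-0.03,0,0,0,85,0.04,-0.012,-0.045,0,0,0,85,0.053,-0.0155,-0.061,0,0,0,60,0.053,-0.0155,-0.061,0,0,0,40,0.053,-0.0155,-0.061,0,0,0,20,0.053,-0.0155,-0.061,0,0,0,20,0.053,-0.0155,-0.061,0,0,0,20,0.053,-0.0155,-0.061,0,0,0,20,0.053,-0.0155,-0.061,0,0,0], "squeeze": 70}}

```text
clock: 5.3
position: [0.5775, 0.1936, 0.1221]
ee_rot: [0.135, 0.924, -0.052, 0.355]
ft_force: [-0.0, 0.5, 1.1]
grip_width: 0.237
grasp_force: 3.7
```

Run:
```python
from h import *
np.set_printoptions(precision=4,suppress=True)
o=get_obs();print(o["clock"],o["joint_pos"],o["position"],o["ee_rot"],o["ft_force"],o["torque"],o["grip_width"],o["grasp_force"])
```

```text
5.3 [-0.8813  0.0963  0.1163  2.151   0.9881  0.7582 -0.188 ] [0.5775 0.1936 0.1221] [ 0.1349  0.9237 -0.0519  0.3547] [-0.0287  0.5304  1.1021] [0.2935 0.3955 0.1315] 0.23704276731623666 3.744342550635338
```

Run:
```python
from h import *
t=camera("top");s=camera("scene")
cv2.imwrite("pics/g2.png",np.hstack([cv2.resize(t[150:250,180:270,::-1],None,fx=4,fy=4),cv2.resize(s[190:290,295:385,::-1],None,fx=4,fy=4)]))
o=get_obs();print(o["clock"],o["grip_width"],o["grasp_force"])
```

```text
5.4 0.23405785916094338 3.8297507911920547
```

View pics/g2.png

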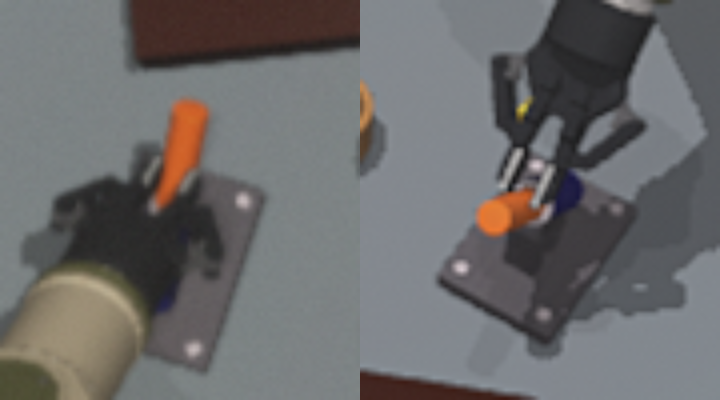

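The fingers straddle the handle just above the collar ((540,195) in the right crop), and the stand has not moved. The grip is only light, so I'll close fully.

Emit:
{"op": "step_arm", "data": {"commands": [10,0,0,0,0,0,0,0,0,0,0,0,0,0,0,0,0,0,0,0,0,0,0,0,0,0,0,0,0,0,0,0,0,0,0,0,0,0,0,0,0,0,0,0,0,0,0,0,0,0,0,0,0,0,0,0,0,0,0,0,0,0,0,0,0,0,0,0,0,0], "squeeze": 70}}

```text
clock: 6.65
position: [0.5774, 0.1961, 0.124]
ee_rot: [0.134, 0.924, -0.05, 0.356]
ft_force: [-20.6, 2.3, 23.8]
grip_width: 0.002
grasp_force: 15.6
```

Run:
```python
from h import *
from scipy.spatial.transform import Rotation as R
np.set_printoptions(precision=4,suppress=True)
t=camera("top");s=camera("scene")
cv2.imwrite("pics/g3.png",np.hstack([cv2.resize(t[165:225,200:250,::-1],None,fx=8,fy=8,interpolation=2),cv2.resize(s[215:275,310:360,::-1],None,fx=8,fy=8,interpolation=2)]))
o=get_obs();M=R.from_quat(o["ee_rot"]).as_matrix();p=o["position"]
for b in(0,-.019,-.05): print(b,(proj("top",p+M[:,2]*b)-[200,165]+.5)*8-.5,(proj("scene",p+M[:,2]*b)-[310,215]+.5)*8-.5+[400,0])
print(o["torque"],o["ft_force"],o["grip_width"])
```

```text
0 [208.225  182.0739] [583.2429 262.7862]
-0.019 [193.5187 206.7913] [602.4579 220.3112]
-0.05 [168.8046 248.3292] [634.0762 150.4184]
[-0.4194  0.9378 -0.5758] [-21.0156   2.1992  23.9627] 0.0030937780872229296
```

View pics/g3.png

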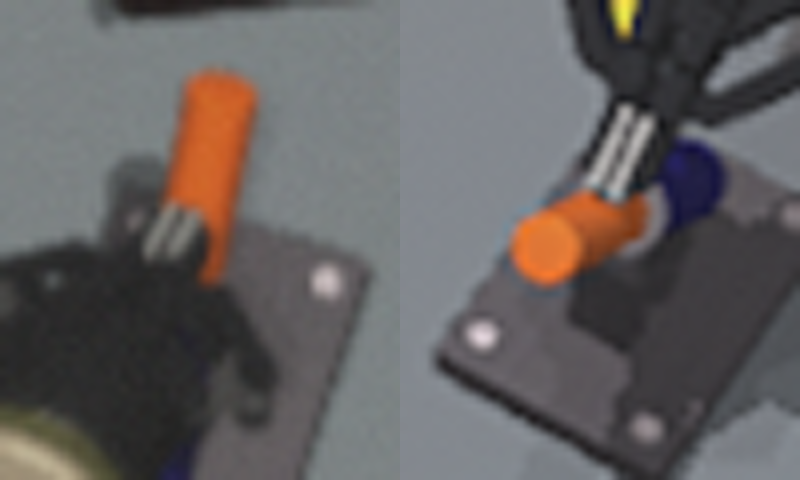

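The shut fingertips sit on top of the handle, at (608,198) in the right crop and about (185,208) in the left. That is roughly 25 mm short of where the reported TCP projects, so the pinch never went round the handle. I'll triangulate the tip to get the size of the offset.

Run:
```python
from h import *
from scipy.spatial.transform import Rotation as R
np.set_printoptions(precision=4,suppress=True)
o=get_obs();M=R.from_quat(o["ee_rot"]).as_matrix();p=o["position"]
u=np.array([.958*.7431,-.2874*.7431,.6691]);m=np.array([.5327,.2059,.11])
U=lambda x,y,ou,ov:((x+.5)/8-.5+ou,(y+.5)/8-.5+ov)
for sp,tp in (((608,198),(185,208)),((606,202),(190,204))):
    q,e=tri(U(sp[0]-400,sp[1],310,215),U(*tp,200,165));print("tip",q,e,"in tool",M.T@(q-p))
    w=q-m;x=w@u;print(" along mandrel",x,"off axis in tool axes",M.T@(w-x*u))
q,e=tri(U(545-400,247,310,215),U(221,88,200,165));w=q-m;x=w@u;print("handle end",q,e,x,M.T@(w-x*u))
# handle midline points in both views vs model
for x in (.03,.06,.096):print(x,(proj("top",m+u*x)-[200,165]+.5)*8-.5,(proj("scene",m+u*x)-[310,215]+.5)*8-.5+[400,0])
```

```text
tip [0.5627 0.2007 0.1504] 0.0011443488448651953 in tool [-0.0063  0.0003 -0.0299]
 along mandrel 0.0495227250763271 off axis in tool axes [-0.      0.0037 -0.0098]
tip [0.5643 0.1996 0.1495] 0.00024015264611489652 in tool [-0.007  -0.0002 -0.028 ]
 along mandrel 0.05023177394830417 off axis in tool axes [-0.      0.0031 -0.0079]
handle end [0.6058 0.1851 0.1698] 0.002780895800206015 0.09649269713522995 [0.     0.001  0.0064]
0.03 [195.6389 238.5674] [606.5714 209.9477]
0.06 [207.4549 175.3356] [583.0022 219.1679]
0.096 [222.032  97.328] [553.4082 230.7451]
```

Emit:
{"op": "step_arm", "data": {"commands": [0,-0.02,0.006,0.025,0,0,0,0,-0.043,0.013,0.05,0,0,0,85,-0.043,0.013,0.05,0,0,0,85,-0.043,0.013,0.05,0,0,0,85,-0.043,0.013,0.05,0,0,0,85,-0.043,0.013,0.05,0,0,0,85,-0.035,0.01,0.04,0,0,0,85,-0.025,0.007,0.025,0,0,0,85,-0.01,0.002,0.005,0,0,0,85,0.0,0.0,-0.01,0,0,0]}}

```text
clock: 8.0
position: [0.5779, 0.1925, 0.1146]
ee_rot: [0.135, 0.924, -0.053, 0.354]
ft_force: [0.8, -0.5, 0.1]
grip_width: 0.994
grasp_force: 0.0
```

Run:
```python
from h import *
np.set_printoptions(precision=4,suppress=True)
o=get_obs();print(o["clock"],o["position"],o["ee_rot"],o["ft_force"],o["grip_width"])
for n in ("top1","scene1","top0"):
    pass
t=camera("top");s=camera("scene")
cv2.imwrite("pics/t4.png",t[:,:,::-1]);cv2.imwrite("pics/s4.png",s[:,:,::-1])
for n in("0","4"):
    im=cv2.imread("pics/scene0.png" if n=="0" else "pics/s4.png");h=cv2.cvtColor(im,cv2.COLOR_BGR2HSV)[235:260,318:345]
    m=cv2.inRange(h,(4,180,120),(14,255,255));print("scene",n,cv2.moments(m,True)["m00"],cv2.boundingRect(m))
    im=cv2.imread("pics/top0.png" if n=="0" else "pics/t4.png");h=cv2.cvtColor(im,cv2.COLOR_BGR2HSV)[170:205,210:240]
    m=cv2.inRange(h,(4,180,120),(14,255,255));print("top",n,cv2.moments(m,True)["m00"],cv2.boundingRect(m))
```

```text
8.0 [0.5779 0.1925 0.1146] [ 0.1352  0.9238 -0.0527  0.3542] [ 0.8211 -0.4904  0.1118] 0.993654594242732
scene 0 105.0 (7, 3, 15, 10)
top 0 192.0 (10, 6, 11, 27)
scene 4 105.0 (7, 3, 15, 10)
top 4 199.0 (10, 6, 11, 27)
```

Emit:
{"op": "step_arm", "data": {"commands": [85,0.008,-0.002,-0.01,0,0,0,85,0.016,-0.005,-0.021,0,0,0,85,0.024,-0.007,-0.031,0,0,0,85,0.031,-0.009,-0.041,0,0,0,50,0.031,-0.009,-0.041,0,0,0,10,0.031,-0.009,-0.041,0,0,0,10,0.031,-0.009,-0.041,0,0,0,10,0.031,-0.009,-0.041,0,0,0,10,0.031,-0.009,-0.041,0,0,0,10,0.031,-0.009,-0.041,0,0,0], "squeeze": 70}}

```text
clock: 9.35
position: [0.5961, 0.1882, 0.0915]
ee_rot: [0.135, 0.924, -0.052, 0.355]
ft_force: [-0.7, 0.8, 3.2]
grip_width: 0.31
grasp_force: 68.5
```

Emit:
{"op": "step_arm", "data": {"commands": [10,0.0095,-0.0029,0.0089,0,0,0,10,0.019,-0.0057,0.0178,0,0,0,10,0.0285,-0.0086,0.0268,0,0,0,10,0.038,-0.0114,0.0357,0,0,0,10,0.0475,-0.0143,0.0446,0,0,0,10,0.057,-0.0171,0.0535,0,0,0,10,0.0665,-0.02,0.0624,0,0,0,10,0.076,-0.0228,0.0714,0,0,0,10,0.0855,-0.0257,0.0803,0,0,0,10,0.095,-0.0285,0.0892,0,0,0]}}

```text
clock: 10.6
position: [0.6534, 0.1705, 0.1451]
ee_rot: [0.135, 0.924, -0.052, 0.355]
ft_force: [-1.0, 0.0, -2.9]
grip_width: 0.309
grasp_force: 68.7
```

Emit:
{"op": "step_arm", "data": {"commands": [10,0.01,-0.003,0.0094,0,0,0,10,0.02,-0.006,0.0188,0,0,0,10,0.03,-0.009,0.0282,0,0,0,10,0.04,-0.012,0.0376,0,0,0,10,0.05,-0.015,0.047,0,0,0,10,0.059,-0.0178,0.0557,0,0,0,10,0.059,-0.0178,0.0557,0,0,0,10,0.059,-0.0178,0.11,0,0,0,10,0.05,-0.02,0.17,0,0,0,10,0.04,-0.02,0.22,0,0,0]}}

```text
clock: 11.85
position: [0.6767, 0.1587, 0.2778]
ee_rot: [0.135, 0.924, -0.052, 0.355]
ft_force: [-1.4, 1.1, -2.6]
grip_width: 0.313
grasp_force: 68.9
```

Run:
```python
from h import *
np.set_printoptions(precision=4,suppress=True)
o=get_obs();print(o["clock"],o["joint_pos"],o["position"],o["ee_rot"],o["ft_force"],o["grip_width"])
t=camera("top");s=camera("scene")
cv2.imwrite("pics/t5.png",t[:,:,::-1]);cv2.imwrite("pics/s5.png",s[:,:,::-1])
cv2.imwrite("pics/g5.png",np.hstack([cv2.resize(t[110:250,180:270,::-1],None,fx=4,fy=4),cv2.resize(s[150:290,285:385,::-1],None,fx=4,fy=4)]))
```

```text
11.85 [-0.7331  0.0534  0.1632  1.8337  0.7165  0.8678  0.3404] [0.6767 0.1587 0.2778] [ 0.135   0.9238 -0.0521  0.3545] [-1.3567  1.1442 -2.6264] 0.31256397999454016
```

View pics/g5.png

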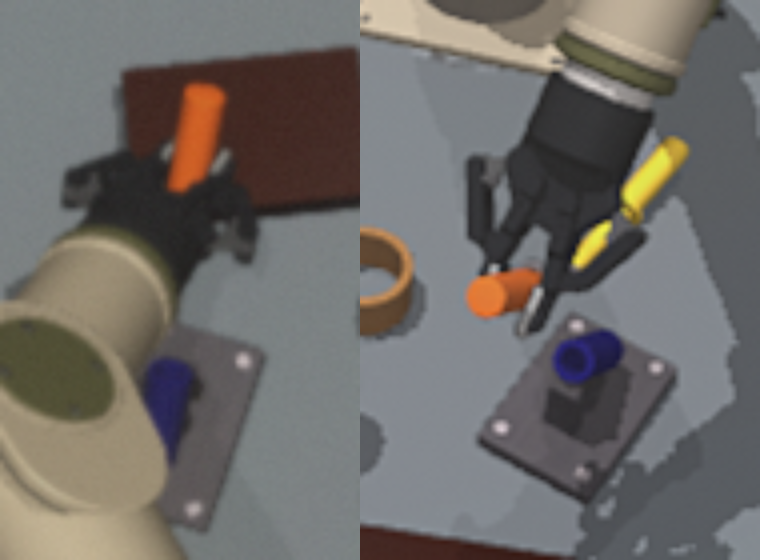

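The mandrel is out of the sleeve and held: its handle end is at (488,295) in the right crop. The sleeve is empty and the stand is where it was. Next I'll level the mandrel and carry it over to the rest.

Emit:
{"op": "step_arm", "data": {"commands": [10,-0.01,-0.03,0,0.009,0.03,0,10,-0.03,-0.08,0,0.02,0.067,0,10,-0.055,-0.135,0,0.032,0.105,0,10,-0.085,-0.19,0,0.043,0.142,0,10,-0.115,-0.25,0,0.054,0.18,0,10,-0.145,-0.31,0,0.067,0.2235,0,10,-0.175,-0.37,0,0.067,0.2235,0,10,-0.205,-0.43,0,0.067,0.2235,0,10,-0.235,-0.49,0,0.067,0.2235,0,10,-0.2535,-0.53,0,0.067,0.2235,0]}}

```text
clock: 13.2
position: [0.5236, -0.1615, 0.2754]
ee_rot: [0.146, 0.989, -0.001, -0.001]
ft_force: [0.8, 1.0, -2.4]
grip_width: 0.312
grasp_force: 69.0
```

Emit:
{"op": "step_arm", "data": {"commands": [10,0,0,-0.03,0,0,0.02,10,0,0,-0.06,0,0,0.045,10,0,0,-0.1,0,0,0.07,10,0,0,-0.14,0,0,0.0994,10,0,0,-0.17,0,0,0.0994,10,0,0,-0.2,0,0,0.0994,10,0,0,-0.23,0,0,0.0994,10,0,0,-0.25,0,0,0.0994,10,0,0,-0.25,0,0,0.0994,10,0,0,-0.25,0,0,0.0994]}}

```text
clock: 14.45
position: [0.5253, -0.1594, 0.1274]
ee_rot: [-0.011, 1.0, -0.0, 0.0]
ft_force: [0.2, -0.0, -2.1]
grip_width: 0.306
grasp_force: 69.0
```

Run:
```python
from h import *
from scipy.spatial.transform import Rotation as R
np.set_printoptions(precision=4,suppress=True)
o=get_obs();print(o["clock"],o["joint_pos"],o["position"],o["ee_rot"],o["ft_force"],o["grip_width"]);print(R.from_quat(o["ee_rot"]).as_matrix())
t=camera("top");s=camera("scene")
cv2.imwrite("pics/t6.png",t[:,:,::-1]);cv2.imwrite("pics/s6.png",s[:,:,::-1])
cv2.imwrite("pics/g6.png",np.hstack([cv2.resize(t[160:260,300:370,::-1],None,fx=5.6,fy=5.6,interpolation=2),cv2.resize(s[155:255,205:275,::-1],None,fx=5.6,fy=5.6,interpolation=2)]))
```

```text
14.45 [-0.1821  0.2267  0.4505  1.7842 -0.1074  1.1538  1.8945] [ 0.5253 -0.1594  0.1274] [-0.0109  0.9999 -0.      0.0005] [ 0.1555 -0.0459 -2.1441] 0.30566364131521845
[[-0.9998 -0.0219  0.001 ]
 [-0.0219  0.9998 -0.0001]
 [-0.001  -0.0001 -1.    ]]
```

View pics/g6.png

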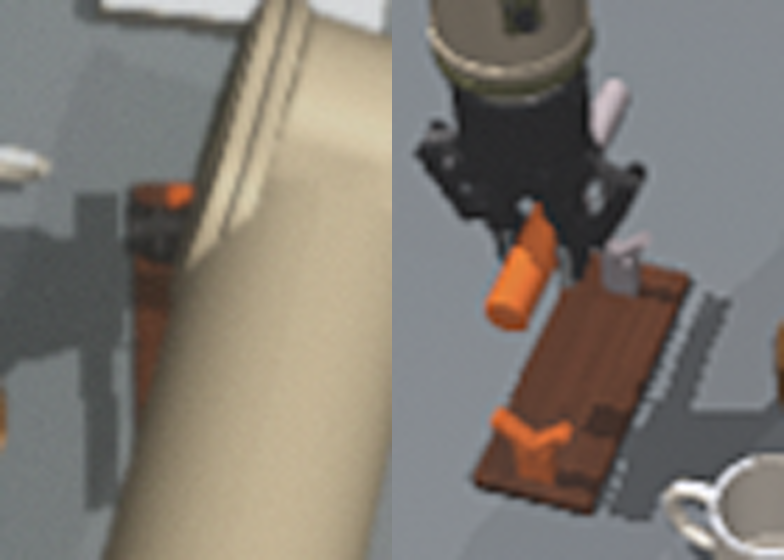

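In the right crop the mandrel hangs above the rest, with its handle end near (507,308) and the shaft end near (615,92). The arm hides it from the top camera. I'll solve its pose from the scene view, using the known length and the yaw fixed by the pads.

Run:
```python
from h import *
from scipy.optimize import least_squares
np.set_printoptions(precision=4,suppress=True)
rep=np.array([.5253,-.1594,.1274]);yaw=np.radians(1.25);a=np.array([np.cos(yaw),np.sin(yaw),0])
U=lambda x,y:np.array([(x-392+.5)/5.6-.5+205,(y+.5)/5.6-.5+155])
C=lambda q:(q-[205,155]+.5)*5.6-.5+[392,0]
o=rep-.036*a+[0,0,.059]
for x in(-.095,.096):print("pred",x,C(proj("scene",o+a*x)))
E=U(507,310);
im=cv2.imread("pics/s6.png");h=cv2.cvtColor(im,cv2.COLOR_BGR2HSV)
m=cv2.inRange(h[185:220,215:240],(3,170,60),(16,255,255));c=np.argwhere(m)[:,::-1]+[215,185];print("handle px",len(c),np.round(cv2.boxPoints(cv2.minAreaRect(c.astype(np.float32))),1).tolist())
def f(p,lat=0,full=False):
    x,y,z,pit=p;d=np.array([np.cos(pit)*a[0],np.cos(pit)*a[1],np.sin(pit)]);o=np.array([x,y,z])
    return np.r_[proj("scene",o+.096*d)-E,proj("scene",o-.095*d)-U(613,97)]
r=least_squares(f,[.489,-.16,.187,0]);print("mandrel origin",r.x[:3],"pitch deg",np.degrees(r.x[3]),r.fun)
r=least_squares(lambda p:f([p[0],-.1602,p[1],p[2]]),[.489,.187,0]);print("y fixed",r.x[:2],np.degrees(r.x[2]),r.fun)
```

```text
pred -0.095 [620.4343  84.8098]
pred 0.096 [509.0065 314.8089]
handle px 140 [[220.1999969482422, 210.60000610351562], [229.8000030517578, 191.39999389648438], [236.60000610351562, 194.8000030517578], [227.0, 214.0]]
mandrel origin [ 0.4407 -0.1887  0.1214] pitch deg 1.1832180420485083 [-0.  0.  0.  0.]
y fixed [0.4949 0.1891] 4.4856417033316935 [-0.6307  0.0731  0.8194 -0.0484]
```

Emit:
{"op": "step_arm", "data": {"commands": [10,-0.003,-0.001,-0.02,0,0,0,10,-0.0067,-0.0017,-0.045,0,0,0,10,-0.0067,-0.0017,-0.07,0,0,0,10,-0.0067,-0.0017,-0.095,0,0,0,10,-0.0067,-0.0017,-0.115,0,0,0,10,-0.0067,-0.0017,-0.13,0,0,0,10,-0.0067,-0.0017,-0.138,0,0,0,10,-0.0067,-0.0017,-0.142,0,0,0,10,-0.0067,-0.0017,-0.142,0,0,0,10,-0.0067,-0.0017,-0.142,0,0,0]}}

```text
clock: 15.8
position: [0.5211, -0.1603, 0.0419]
ee_rot: [-0.011, 1.0, 0.0, 0.0]
ft_force: [-0.6, 0.2, -3.1]
grip_width: 0.309
grasp_force: 69.0
```

Run:
```python
from h import *
np.set_printoptions(precision=4,suppress=True)
o=get_obs();print(o["clock"],o["joint_pos"],o["position"],o["ee_rot"],o["ft_force"],o["grip_width"])
s=camera("scene");cv2.imwrite("pics/s7.png",s[:,:,::-1])
cv2.imwrite("pics/g7.png",cv2.resize(s[180:255,205:275,::-1],None,fx=8,fy=8,interpolation=2))
C=lambda q:(q-[205,180]+.5)*8-.5
a=np.array([np.cos(.0218),np.sin(.0218),0]);og=o["position"]-.036*a+[0,0,.0605];seat=np.array([.489,-.1612,.065])
for x in(-.095,-.075,.084,.096):print(x,C(proj("scene",og+a*x)),"seat",C(proj("scene",seat+a*x)))
```

```text
15.8 [-0.1568  0.3227  0.4328  1.8721 -0.1611  0.9802  1.9391] [ 0.5211 -0.1603  0.0419] [-0.011   0.9999  0.      0.0003] [-0.6089  0.2401 -3.0954] 0.30906769680383533
-0.095 [340.9693  45.4588] seat [343.1609 106.1858]
-0.075 [326.2822  76.9885] seat [328.7444 137.6429]
0.084 [200.7094 346.5651] seat [205.6434 406.2515]
0.096 [190.5455 368.3846] seat [195.692  427.9655]
```

View pics/g7.png

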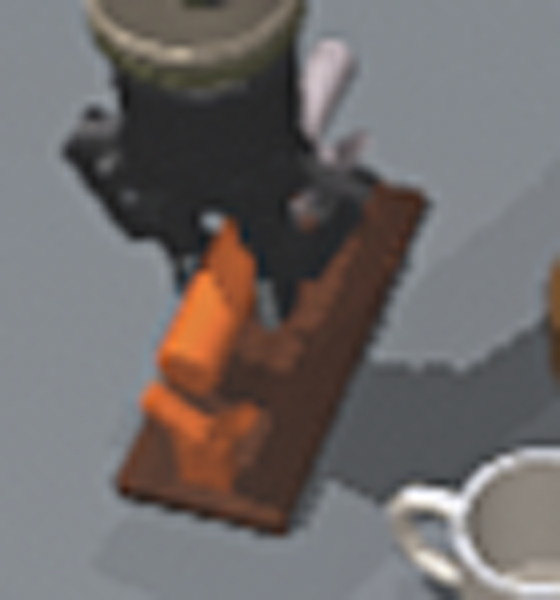

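The handle end sits at (188,368), within 1 mm of the prediction, squarely above the orange notch at (203,405). The shaft lies over the steel notch. I'll lower slowly and watch the force.

Emit:
{"op": "step_arm", "data": {"commands": [10,0,0,-0.01,0,0,0,10,0,0,-0.02,0,0,0,10,0,0,-0.03,0,0,0,10,0,0,-0.04,0,0,0,10,0,0,-0.045,0,0,0,10,0,0,-0.048,0,0,0,10,0,0,-0.051,0,0,0,10,0,0,-0.054,0,0,0,10,0,0,-0.056,0,0,0,10,0,0,-0.056,0,0,0]}}

```text
clock: 17.1
position: [0.5216, -0.1615, 0.0093]
ee_rot: [-0.011, 1.0, -0.0, 0.001]
ft_force: [-4.4, -2.4, 10.8]
grip_width: 0.308
grasp_force: 70.4
```

Emit:
{"op": "step_arm", "data": {"commands": [10,0,0,-0.001,0,0,0,10,0,0,-0.002,0,0,0,10,0,0,-0.003,0,0,0,10,0,0,-0.004,0,0,0,10,0,0,-0.005,0,0,0,10,0,0,-0.005,0,0,0,10,0,0,-0.005,0,0,0,10,0,0,-0.005,0,0,0,10,0,0,-0.005,0,0,0,10,0,0,-0.005,0,0,0]}}

```text
clock: 18.35
position: [0.5218, -0.1615, 0.009]
ee_rot: [-0.01, 1.0, 0.0, 0.001]
ft_force: [-18.8, 1.9, 45.0]
grip_width: 0.309
grasp_force: 73.5
```

Run:
```python
from h import *
np.set_printoptions(precision=4,suppress=True)
o=get_obs();print(o["clock"],o["position"],o["ee_rot"],o["ft_force"],o["torque"],o["grip_width"])
s=camera("scene");cv2.imwrite("pics/s8.png",s[:,:,::-1])
for n in (7,8):
    h=cv2.cvtColor(cv2.imread(f"pics/s{n}.png"),cv2.COLOR_BGR2HSV)
    m=cv2.inRange(h[185:245,215:245],(3,170,60),(16,255,255));k,l,st,ce=cv2.connectedComponentsWithStats(m)
    print(n,[(st[i].tolist(),np.round(ce[i]+[215,185],1).tolist()) for i in range(1,k) if st[i,4]>10])
cv2.imwrite("pics/g8.png",cv2.resize(s[180:255,205:275,::-1],None,fx=8,fy=8,interpolation=2))
```

```text
18.35 [ 0.5218 -0.1615  0.009 ] [-0.0104  0.9999  0.0002  0.0012] [-18.8387   1.8737  44.979 ] [0.4412 3.7582 0.0877] 0.3085104445640795
7 [([10, 23, 12, 20, 120], [230.8, 218.9]), ([8, 43, 11, 9, 39], [227.6, 232.3])]
8 [([8, 29, 14, 20, 136], [231.1, 225.2])]
```

View pics/g8.png

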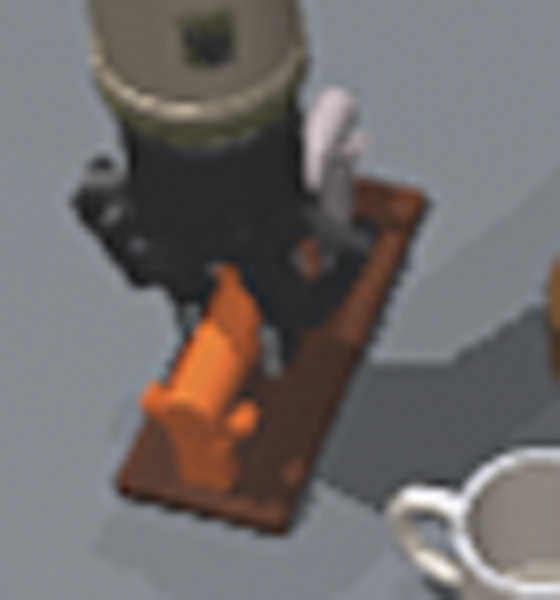

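The handle now lies down in the orange notch at (200,415) and the shaft in the steel notch at (335,150). Contact force rises with no further descent, so it is seated on both. I'll ease the pressure off before letting go.

Emit:
{"op": "step_arm", "data": {"commands": [10,0,0,0.001,0,0,0,10,0,0,0.002,0,0,0,10,0,0,0.003,0,0,0,10,0,0,0.004,0,0,0,10,0,0,0.005,0,0,0,10,0,0,0.0055,0,0,0,10,0,0,0.0055,0,0,0,10,0,0,0.0055,0,0,0,10,0,0,0.0055,0,0,0,10,0,0,0.0055,0,0,0]}}

```text
clock: 19.65
position: [0.5216, -0.1616, 0.0093]
ee_rot: [-0.011, 1.0, -0.001, 0.001]
ft_force: [-1.6, -3.3, 6.8]
grip_width: 0.308
grasp_force: 69.8
```

Contact is light now (about 10 N), so I'll open gently and then lift straight up.

Emit:
{"op": "step_arm", "data": {"commands": [26,0,0,0,0,0,0,30,0,0,0,0,0,0,36,0,0,0,0,0,0,45,0,0,0,0,0,0,60,0,0,0,0,0,0,75,0,0,0,0,0,0,80,0,0,0,0,0,0,80,0,0,0,0,0,0,80,0,0,0,0,0,0,80,0,0,0,0,0,0]}}

```text
clock: 20.9
position: [0.5209, -0.1603, 0.0083]
ee_rot: [-0.011, 1.0, 0.0, -0.0]
ft_force: [0.1, 0.1, 0.6]
grip_width: 0.939
grasp_force: 0.0
```

Emit:
{"op": "step_arm", "data": {"commands": [80,0,0,0.01,0,0,0,80,0,0,0.025,0,0,0,80,0,0,0.05,0,0,0,80,0,0,0.08,0,0,0,80,0,0,0.12,0,0,0,80,0,0,0.17,0,0,0,80,0,0,0.23,0,0,0,80,0,0,0.3,0,0,0,80,-0.05,0,0.36,0,0,0,80,-0.1,0,0.42,0,0,0]}}

```text
clock: 22.15
position: [0.4599, -0.1605, 0.2625]
ee_rot: [-0.011, 1.0, -0.0, 0.001]
ft_force: [0.2, 0.5, 0.4]
grip_width: 0.937
grasp_force: 0.0
```

Emit:
{"op": "step_arm", "data": {"commands": [80,0,0.05,0,0,0,0,80,0,0.11,0,0,0,0,80,0,0.18,0,0,0,0,80,0,0.25,0,0,0,0,80,0,0.32,0,0,0,0,80,0,0.38,0,0,0,0,80,0,0.43,0,0,0,0,80,0,0.46,0,0,0,0,80,0,0.46,0,0,0,0,80,0,0.46,0,0,0,0]}}

```text
clock: 23.4
position: [0.4611, 0.1144, 0.2605]
ee_rot: [-0.01, 1.0, -0.0, 0.0]
ft_force: [-0.1, 0.1, 0.0]
grip_width: 0.938
grasp_force: 0.0
```

Run:
```python
from h import *
np.set_printoptions(precision=4,suppress=True)
o=get_obs();print(o["clock"],o["position"],o["ft_force"],o["joint_velocities"])
t=camera("top");s=camera("scene")
cv2.imwrite("pics/g9.png",np.hstack([cv2.resize(t[180:260,310:360,::-1],None,fx=7,fy=7,interpolation=2),cv2.resize(s[180:260,205:265,::-1],None,fx=7,fy=7,interpolation=2)]))
```

```text
23.4 [0.4611 0.1144 0.2605] [-0.0988  0.103   0.0322] [ 0.0066 -0.0003  0.0056  0.0013 -0.0018 -0.002  -0.0024]
```

View pics/g9.png

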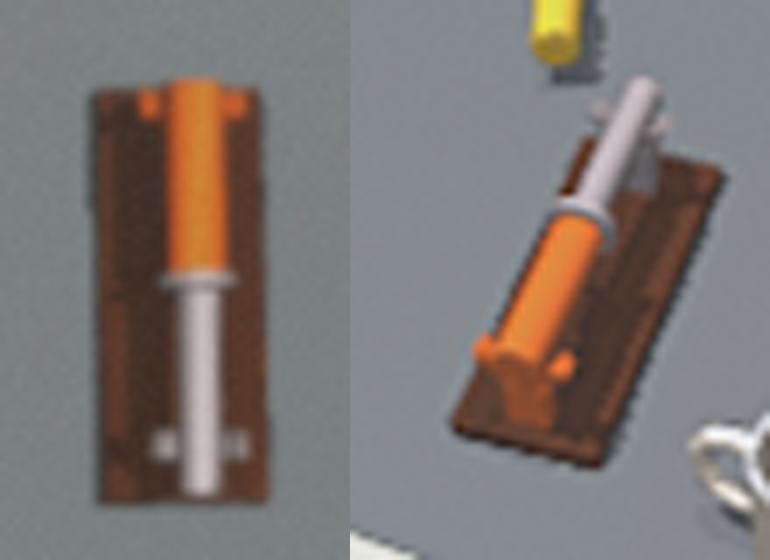

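Both views show the mandrel lying in both notches, collar at (197,283) in the top crop. That puts its inner face within 1 mm of the seat, and the fingers are clear. I'll hand it in.

```bash
python3 -c "
from workcell import *
print(hand_in())"
```

```text
the job is handed in; nothing more can be done
None
```

The mandrel was drawn out of the sleeve and lies released in both notches, collar within about 1 mm of the seat in the last pictures; I handed the job in at about 23.5 s, no verdict was returned, and the first grasp missed (about 31 N on the handle top, stand unmoved).

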